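# Clamp down the lid of a pressure canner crosswise

### The job

Draw the pressure canner's lid down evenly with its four wing nuts, working crosswise (a nut, then the one opposite, then the other pair) in two rounds: about 30 degrees clockwise on every nut first, then every nut until it comes up firm, at about 0.8 N m. Never let the lid cock to one side, force a nut to twice that torque or bump the canner hard; leave the jars, the tin and the pressure weight where they are, and let go at the end.

Things in the scene. Friction and masses are not known exactly. Their poses are not given: they have to be found in the camera images.
- canner: Cast-aluminium pot of a pressure canner, standing fast: 198 mm across, rim at 130 mm; side handles at 70 mm height reach 137 mm out along its own y. Origin: centre of its foot on the worktop; z up. Its four clamp bolts stand 122 mm from its centre at 45, 135, 225, 315 degrees from its x axis: nuts 1, 2, 3, 4 in that order (1 across from 3, 2 across from 4).
- lid: Aluminium lid, 220 mm across, carried down and tipped by the nuts (some 0.5 mm in all) until it sits level on the gasket. Origin: centre of its underside, about 136 mm above the canner's; z up. Heights above that: flange 13 mm, washers under the nuts 15 mm, dome 27 mm, pressure gauge (54 mm across, 22 mm off the centre) 59 mm, vent pipe 53 mm.
- nut1: Black wing nut on its upright clamp bolt: foot 29 mm across, 14 mm tall, above it a straight wing bar 58 mm long, 12 mm thick, 14 to 41 mm above the origin (underside of the foot, on the bolt's axis, about 151 mm above the worktop); x along the bar, z up. Clockwise from above tightens; a full turn lowers it 3.8 mm; nothing sticks out above the bar.
- nut2: Wing nut, as nut 1. Every nut starts 43 to 77 degrees of turning short of where the gasket takes up, by an unknown amount that differs from nut to nut and is too little height (0.36 mm) to measure well: only the torque tells. Until there it turns against 0.2 N m of thread friction and stays where it is left.
- nut3: Wing nut, as nut 1 and across from it. Once it squeezes the gasket its torque climbs by about 5 N m per radian (0.09 per degree) on top of the friction: go on in steps of a few degrees. Firm is 0.8 N m while turning; under 0.4 is too little, 1.6 is forced. Let go, it springs back, to 2 degrees past where the gasket took up.
- nut4: Wing nut, as nut 1; across from nut 2. A pinch across the 12 mm bar, centred on the bolt's axis, turns it. Thread friction (0.2 to 0.25 N m either way) also acts at a standstill: the torque read when stopped is 0.1 to 0.45 N m lower than while turning, so firm then reads about 0.5.
- jar_a: Bystander: amber preserving jar with brass-coloured cap, 80 mm across, 125 mm tall, standing beside the canner. Origin: centre of its underside.
- jar_b: Bystander: green preserving jar with red cap, 74 mm across, 110 mm tall. Origin: centre of its underside.
- tin: Bystander: food tin with blue label, 74 mm across, 108 mm tall. Origin: centre of its underside.
- weight: Bystander: the canner's dark steel pressure weight, 35 mm across, 38 mm tall, standing on the worktop. Origin: centre of its underside.

How it is judged:
By the outcome, as a careful person would: the job done as asked, in the order asked, and still so for the second after the job is handed in, with the robot touching nothing.
It also fails if it takes over 72 s, if anything falls off the work surface, if the arm or the gripper's body presses on something with over 40 N, if the wrist force passes 120 N, or if a joint passes its speed limit or range.

### The arm

A 6-joint arm with a two-finger parallel gripper is mounted at the origin on the work surface. World frame = base frame: x ahead of the robot, y to its left, z up, the work surface at z = 0. Lengths are in m, angles in rad, forces in N, time in s.
With the tool pointing down it reaches from about 0.375 to 0.925 m from the base axis. Payload 5.7 kg.
Tool frame: the origin (TCP) lies on the centre line of the jaws, within the pads' length; the fingertips stand 11 mm ahead of it and the grasp point (between the pads) lies 8 mm behind it; z points along the fingers, y is the line along which they close (so a half turn about z gives the same grasp; the last joint's range is limited). The gripper opens to 85 mm and grips with 20 to 120 N. Pads are 22 mm wide; open, the fingers measure 114 mm over their backs; the gripper's body (76 mm by 85 mm) begins 54 mm behind the grasp point. The pads swing forward as they close: fully open they stand 13 mm farther back than shut.
Start: joints at [1.231, 0.359, 1.51, -0, 1.272, -0.115], TCP at [0.134, 0.585, 0.242] pointing down, gripper open.
Joint ranges: [-2.97, 2.97], [-1.01, 2.36], [0.21, 2.38], [-0.96, 4.11], [0.2, 2.71], [-2.98, 2.98]. Speed limits (rad/s): [2.39, 2.39, 3.14, 3.14, 3.14, 3.14].

### API

Orientations are given as a unit quaternion [x, y, z, w].
In Python, from rig import state, get_image, get_calibration, hand_in gives the robot as it stands.
- The arm moves only by the tool move_arm, never from a script. Its argument "moves" is a list of rows, each a list of 6 numbers: the shift along the tool's x, y, z in mm, then the turn, a rotation vector about the tool's x, y, z in degrees. A call has 1 to 12 rows; each row shifts and turns the commanded pose from where the row before left it, along the tool's axes as they then stand; what a row does not reach is not made up. A row lasts 1/12 s, in which the tool goes at most 41.7 mm and 7.16 degrees, less where a joint would pass 70% of its speed; a pose out of reach is approached as far as the arm can. A call is refused whole if a number of a shift passes 41.7 or a number of a turn 7.16, either way. A call with a gripper value outside its range is refused whole. "hand" is the opening, from 0 (shut) to 1 (fully open), set as the call begins (left out, the last holds). The fingers move at their own pace and stop on an object; "force" is the grip in N (left out, the last holds). Time passes only in rows, so rows that do not move let the fingers close. It gives the time, the measured TCP pose, the force, the opening and the grip force at its end, in the units of the state.
- state(): the state, without advancing time (a new reading comes with each control period).
- get_image(name): name is "scene" or "side" or "wrist"; returns the picture (384x512x3 uint8, blue, green, red); there is no depth.
- get_calibration(name): a dict with "fov_y" (degrees; the focal length in pixels is half the picture's height over the tangent of half this angle, whatever the lens; pixels are square), "cx", "cy" (the principal point, pixels), "R" (3x3) and "t" (3): a world point X has camera coordinates R X + t; the wrist camera has in their place "hand_eye" (4x4, takes a point from camera to tool coordinates, whose origin is the TCP and whose axes are the flange's). Camera axes: x right, y down, z forward; pixel columns grow to the right and rows downward; lengths in m; the calibration is good to about 2 mm. A picture is of the moment at which its call begins: read the wrist's pose just before it. get_calibration takes no time and is no camera call.
- hand_in(): hands the job in; it is judged then, once.
The state is a dict: "time_s": time; "joints": joint angles; "joint_vel": joint speeds; "joint_efforts": joint torques, N m; "ee_pos": TCP position; "ee_rot": TCP orientation; "ft_force": force on the tool from outside, world axes, zero at the start; "moment": the same for the moment, N m; "width": finger opening in m; "finger_force": force on a finger pad.
Only numpy, scipy, OpenCV 4.12 (cv2) and the standard library are available. Lean on these libraries where they do the work, as an engineer would, in place of code of your own. Each camera call takes 0.05 s, during which the arm holds its last target. There are 200 camera calls.

## Working session

There is one attempt and no reset: what is moved stays moved. The work goes in short steps, Python scripts to look and compute and a tool call to move; the robot and the scene stay as the last step left them, time stands still between calls to the robot, and variables do not carry over. Pictures are saved under pics/ and viewed, at most 10 in all, crops included, and the job is handed in when it is done.

Besides the shell and the picture viewer there is one more tool, called after "Request:" as name(argument=value, ...) on one line, values as JSON. move_arm: Moves the arm, as the interface text tells. Its arguments: {"type":"object","properties":{"moves":{"type":"array","items":{"type":"array","items":{"type":"number"}}},"hand":{"type":"number"},"force":{"type":"number"}},"required":["moves"]}

```bash
mkdir -p pics; python3 - <<'E'
from rig import state,get_image,get_calibration
import cv2,numpy as np
s=state();print(s)
for n in("scene","side","wrist"):
    im=get_image(n);cv2.imwrite(f"pics/{n}0.png",im);print(n,get_calibration(n))
a=[cv2.imread(f"pics/{n}0.png") for n in("scene","side")]
E
```

```text
{'time_s': 0.0, 'joints': array([ 1.23088898e+00,  3.59507882e-01,  1.51145002e+00, -4.17353504e-06,
        1.27250508e+00, -1.15126236e-01]), 'joint_vel': array([ 1.27332765e-03, -1.26433061e-03,  1.42063523e-03, -7.55564721e-05,
       -2.13216490e-05, -2.02730959e-03]), 'joint_efforts': array([-4.79867776e-04, -5.27637327e+01, -2.78614819e+01, -3.53932737e-04,
        1.33111127e-02, -2.57472784e-06]), 'ee_pos': array([0.13353474, 0.58426315, 0.24144517]), 'ee_rot': array([ 1.12153431e-01,  9.93690462e-01, -9.11514226e-04, -2.08992028e-04]), 'ft_force': array([ 0.14709624, -0.50640761,  0.41443484]), 'moment': array([-0.01193416,  0.03077949,  0.05150971]), 'finger_force': 0.0, 'width': 0.0852750853053792}
scene {'fov_y': 50.96620705665819, 'cx': 260.6748730646348, 'cy': 190.4701554270328, 'R': array([[ 0.77747318,  0.62863317, -0.01886258],
       [ 0.2985624 , -0.39531733, -0.86866835],
       [-0.55353044,  0.66973468, -0.49503485]]), 't': array([-0.50605632, -0.03750486,  1.42213104])}
side {'fov_y': 52.78538545501226, 'cx': 257.59956425481283, 'cy': 189.07352478240628, 'R': array([[ 0.83955371, -0.54320707,  0.00869795],
       [-0.32847207, -0.52029231, -0.78829056],
       [ 0.43273048,  0.65895523, -0.61524169]]), 't': array([-0.50028452,  0.32753848,  0.62605012])}
wrist {'fov_y': 69.6515290456698, 'cx': 256.4713257509697, 'cy': 186.49762625503124, 'hand_eye': array([[-1.30270615e-03, -9.61536144e-01, -2.74675348e-01,
         6.99998184e-02],
       [ 9.99998859e-01, -1.04267325e-03, -1.09269599e-03,
         3.67346228e-04],
       [ 7.64270053e-04, -2.74676458e-01,  9.61536406e-01,
        -1.31259704e-01],
       [ 0.00000000e+00,  0.00000000e+00,  0.00000000e+00,
         1.00000000e+00]])}
```

View pics/scene0.png

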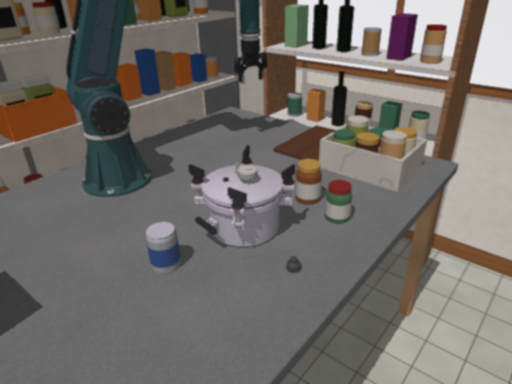

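View pics/side0.png

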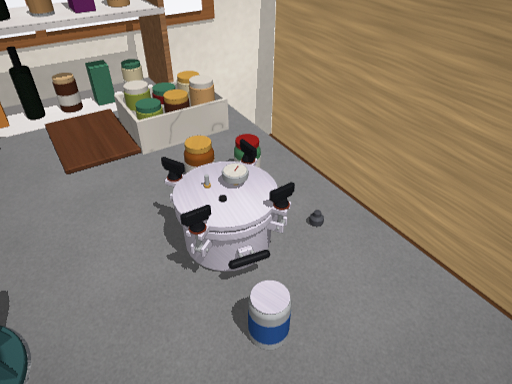

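View pics/wrist0.png

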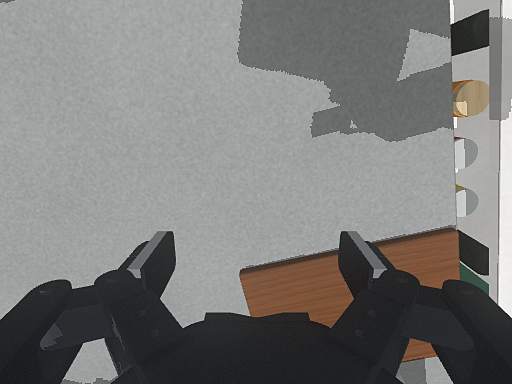

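The canner stands mid-table. The nut bars are at scene pixels (197,175), (246,155), (288,175), (238,198) and side pixels (174,167), (249,153), (282,197), (196,218). The dark handle shows at side (250,260) and scene (205,228). The wrist view shows only table and board.

```bash
cat > h.py <<'E'
import numpy as np,cv2
from rig import state,get_image,get_calibration
from scipy.spatial.transform import Rotation as Ro
def K(c): f=192/np.tan(np.radians(c['fov_y']/2)); return f
def ray(n,px,s=None):
    c=get_calibration(n); f=K(c)
    d=np.array([(px[0]-c['cx'])/f,(px[1]-c['cy'])/f,1.])
    if 'R' in c: R=np.array(c['R']); return -R.T@c['t'],R.T@d
    H=np.array(c['hand_eye']);R=Ro.from_quat(s['ee_rot']).as_matrix()
    return s['ee_pos']+R@H[:3,3], R@H[:3,:3]@d
def plane(n,px,z,s=None):
    o,d=ray(n,px,s); return o+d*(z-o[2])/d[2]
def tri(p1,p2):
    (o1,d1),(o2,d2)=ray("scene",p1),ray("side",p2)
    a=np.linalg.lstsq(np.c_[d1,-d2],o2-o1,rcond=None)[0]
    A,B=o1+a[0]*d1,o2+a[1]*d2
    return (A+B)/2,np.linalg.norm(A-B)
E
python3 - <<'E'
from h import *
g={"scene":[(197,175),(246,155),(288,172),(238,198)],"side":[(174,167),(249,153),(282,197),(196,218)]}
P={}
for n in g:
    im=cv2.imread(f"pics/{n}0.png");m=(im.max(2)<60).astype(np.uint8)
    k,l,st,c=cv2.connectedComponentsWithStats(m)
    P[n]=[]
    for p in g[n]:
        i=min((i for i in range(1,k) if st[i,4]>15),key=lambda i:np.hypot(*(c[i]-p)))
        P[n].append(c[i]);print(n,p,c[i].round(1),st[i],plane(n,c[i],.175).round(3))
# correspondences: scene L,far,R,near ; side: L,far,R,near
import itertools
for i in range(4):
  for j in range(4):
    X,e=tri(P["scene"][i],P["side"][j])
    if e<.012: print(i,j,X.round(4),round(e,4))
print(tri((205,228),(250,260)))
for n,l in (("scene",[("jarA",(308,165),.125),("jarB",(340,187),.11),("tin",(161,230),.108),("w",(293,264),.02)]),("side",[("jarA",(198,145),.125),("jarB",(247,142),.11),("tin",(270,298),.108),("w",(316,217),.02)])):
  for a,p,z in l: print(n,a,plane(n,p,z).round(3))
E
```

```text
scene (197, 175) [196.3 173.6] [189 165  15  18 181] [ 0.454 -0.023  0.175]
scene (246, 155) [246.1 155.5] [243 146   8  17  93] [0.486 0.143 0.175]
scene (288, 172) [288.2 174.6] [282 165  13  19 164] [0.652 0.118 0.175]
scene (238, 198) [237.1 197.9] [229 189  17  19 207] [ 0.625 -0.052  0.175]
side (174, 167) [172.9 168. ] [161 157  24  23 346] [0.476 0.15  0.175]
side (249, 153) [247.6 151.4] [240 139  17  24 269] [0.645 0.121 0.175]
side (282, 197) [281.6 195. ] [270 183  25  25 390] [ 0.618 -0.048  0.175]
side (196, 218) [195.9 218.3] [180 205  31  27 510] [ 0.448 -0.02   0.175]
0 2 [ 0.5643 -0.1174  0.2468] 0.0025
0 3 [ 0.4491 -0.0181  0.1721] 0.0014
1 0 [0.4776 0.153  0.1707] 0.0033
1 1 [0.588  0.0277 0.2451] 0.0011
2 0 [0.5264 0.2995 0.0642] 0.0069
2 1 [0.6478 0.1249 0.1715] 0.001
3 2 [ 0.6206 -0.0462  0.1715] 0.0017
3 3 [0.4922 0.0914 0.0631] 0.0075
(array([ 0.52940038, -0.07563959,  0.06344234]), np.float64(0.005256594728758085))
scene jarA [0.608 0.284 0.125]
scene jarB [0.739 0.246 0.11 ]
scene tin [ 0.502 -0.192  0.108]
scene w [ 0.764 -0.014  0.02 ]
side jarA [0.595 0.282 0.125]
side jarB [0.722 0.249 0.11 ]
side tin [ 0.493 -0.195  0.108]
side w [ 0.758 -0.009  0.02 ]
```

Request:
move_arm(moves=[[-28, -20, -20, 0, 0, 0], [-28, -20, -20, 0, 0, 0], [-28, -20, -20, 0, 0, 0], [-28, -20, -20, 0, 0, 0], [-30, -21, -10, 0, 0, 0], [-30, -21, -10, 0, 0, 0], [-30, -21, -10, 0, 0, 0], [-30, -21, -10, 0, 0, 0], [-30, -21, -10, 0, 0, 0], [-30, -21, -10, 0, 0, 0], [-30, -21, -10, 0, 0, 0], [-30, -21, 0, 0, 0, 0]])

```text
time_s: 1.15
ee_pos: [0.4232, 0.2634, 0.3943]
ee_rot: [0.112, 0.994, 0.001, 0.001]
ft_force: [1.6, 0.2, -0.4]
width: 0.0856
finger_force: 0.0
```

Request:
move_arm(moves=[[-30, -21, 0, 0, 0, 0], [-30, -21, 0, 0, 0, 0], [-30, -21, 0, 0, 0, 0], [-30, -21, 0, 0, 0, 0], [-30, -21, 0, 0, 0, 0], [-30, -21, 0, 0, 0, 0], [-30, -21, 0, 0, 0, 0], [-30, -21, 0, 0, 0, 0], [-10, -5, 0, 0, 0, 0], [0, 0, 0, 0, 0, 0], [0, 0, 0, 0, 0, 0]])

```text
time_s: 2.07
ee_pos: [0.6265, 0.0402, 0.3915]
ee_rot: [0.113, 0.994, 0.0, -0.001]
ft_force: [-0.3, -0.1, -0.1]
width: 0.0856
finger_force: 0.0
```

```bash
python3 - <<'E'
from h import *
s=state();im=get_image("wrist");cv2.imwrite("pics/w1.png",im);np.save("s1.npy",s,allow_pickle=True)
print(s['time_s'],s['ee_pos'],s['joints'])
E
```

```text
2.0667 [0.62652581 0.04015716 0.39149023] [-4.62341682e-02  3.11025043e-01  1.22050063e+00  4.72704648e-04
  1.61196963e+00 -1.39110002e+00]
```

View pics/w1.png

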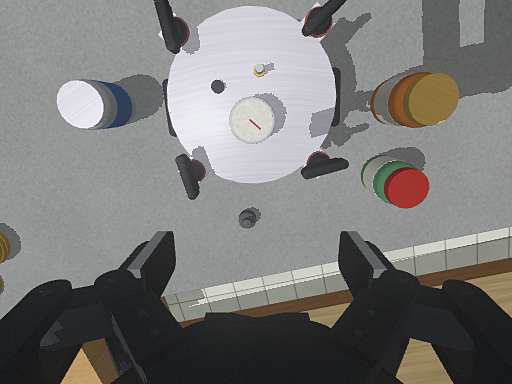

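The view shows the bars around (172,25), (320,20), (190,177), (325,168) with the gauge at (252,120). The nadir falls at (256,108), so the bars lean outward a little.

```bash
python3 - <<'E'
from h import *
im=cv2.imread("pics/w1.png");s=np.load("s1.npy",allow_pickle=True).item()
t=[]
for n,(x,y) in zip("ABCD",[(0,0),(0,0),(0,0),(0,0)]): pass
pts={"B":(320,20),"A":(172,28),"D":(190,177),"C":(325,168)}
m=(im.max(2)<48).astype(np.uint8)
for k,(x,y) in pts.items():
    y0=max(0,y-32);c=im[y0:y0+64,x-32:x+32]
    v=cv2.convertScaleAbs(cv2.resize(c,(288,288),interpolation=cv2.INTER_CUBIC),alpha=2.5,beta=20);t.append(v)
    print(k,x-32,y0)
cv2.imwrite("pics/c1.png",np.vstack([np.hstack(t[:2]),np.hstack(t[2:])]))
E
```

```text
B 288 0
A 140 0
D 158 145
C 293 136
```

View pics/c1.png

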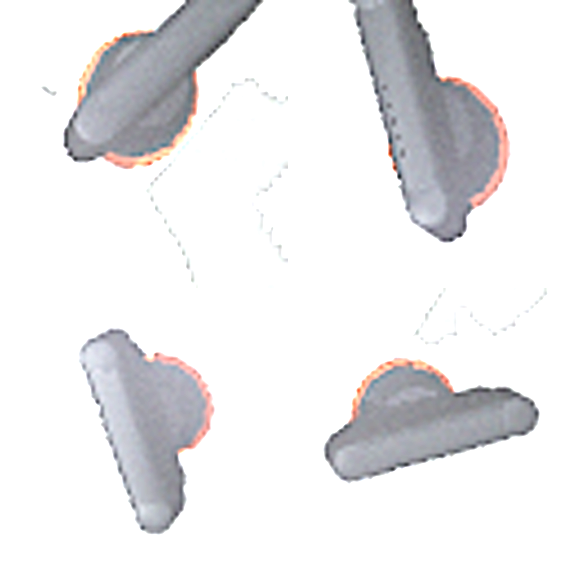

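Light top faces are clear. Ends in full-picture pixels: D (180.2,159.9)-(192.4,195.4), C (306.8,174.7)-(343.9,163.6). For A and B the upper ends are cut off, but the directions are clear.

```bash
python3 - <<'E'
from h import *
s=np.load("s1.npy",allow_pickle=True).item()
E={"A":((160.9,4.4),(171.1,46.2)),"B":((309.1,27.8),(336.9,1.1)),"C":((306.8,174.7),(343.9,163.6)),"D":((180.2,159.9),(192.4,195.4))}
for k,(p,q) in E.items():
    P,Q=[plane("wrist",x,.191,s)[:2] for x in(p,q)]
    print(k,P.round(4),Q.round(4),"mid",((P+Q)/2).round(4),"len",np.linalg.norm(P-Q).round(4),"ang",np.degrees(np.arctan2(*(Q-P)[::-1])).round(1))
R=Ro.from_quat(s['ee_rot']).as_matrix();print(R.round(3))
E
```

```text
A [ 0.4334 -0.0185] [ 0.474  -0.0203] mid [ 0.4537 -0.0194] len 0.0407 ang -2.6
B [0.4903 0.1297] [0.4722 0.1626] mid [0.4812 0.1462] len 0.0375 ang 118.9
C [0.6495 0.0987] [0.646  0.1453] mid [0.6477 0.122 ] len 0.0467 ang 94.3
D [ 0.5966 -0.0481] [ 0.6435 -0.0467] mid [ 0.62   -0.0474] len 0.0469 ang 1.8
[[-0.975  0.224 -0.002]
 [ 0.224  0.975  0.001]
 [ 0.002  0.    -1.   ]]
```

```bash
cat >> h.py <<'E'
N={"A":(0.450,-0.0195),"B":(0.478,0.1507),"C":(0.648,0.1225),"D":(0.620,-0.0477)}
def st(to=None):
    s=state();R=Ro.from_quat(s['ee_rot']).as_matrix()
    print("t %.2f"%s['time_s'],"pos",s['ee_pos'].round(4),"phi %.1f"%np.degrees(np.arctan2(R[1,0],R[0,0])),"F",s['ft_force'].round(1),"M",s['moment'].round(3),"w %.4f ff %.0f q6 %.1f"%(s['width'],s['finger_force'],np.degrees(s['joints'][5])))
    if to:
        for k in to: 
            d=np.array([*N[k],s['ee_pos'][2]])-s['ee_pos'];print("  to",k,(R.T@d*1e3).round(1))
    return s
def look(k,ang):
    "project expected top corners of bar k, save zoomed crop; report bar seen by mask"
    s=state();im=get_image("wrist");return s,im
E
```

Request:
move_arm(moves=[[-2, -14, 0, 0, 0, 0], [-3, -22, 15, 0, 0, 0], [-4, -25, 25, 0, 0, 0], [-4, -26, 30, 0, 0, 0], [0, 0, 30, 0, 0, -5], [0, 0, 26, 0, 0, -5], [0, 0, 15, 0, 0, -5], [0, 0, 10, 0, 0, 0], [0, 0, 0, 0, 0, 0], [0, 0, 0, 0, 0, 0]])

```text
time_s: 2.95
ee_pos: [0.6199, -0.047, 0.2419]
ee_rot: [-0.018, 1.0, -0.0, 0.0]
ft_force: [-0.4, -1.0, -0.1]
width: 0.0858
finger_force: 0.0
```

```bash
python3 - <<'E'
from h import *
s=st("D");im=get_image("wrist");cv2.imwrite("pics/w2.png",im);np.save("s2.npy",s,allow_pickle=True)
E
```

```text
t 2.95 pos [ 0.6199 -0.047   0.2419] phi -178.0 F [-0.4 -1.  -0.1] M [0.008 0.005 0.028] w 0.0858 ff 0 q6 -102.7
  to D [-0.1 -0.7  0. ]
```

View pics/w2.png

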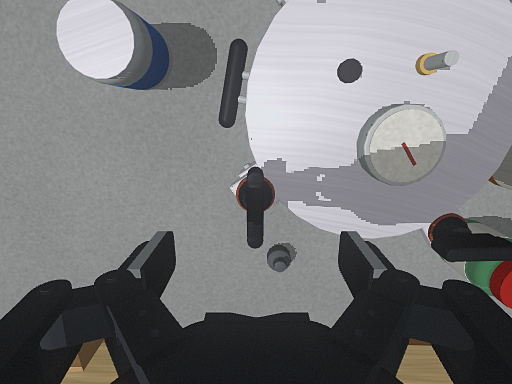

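Bar D spans (254,168)-(255,247), matching the prediction (rows 171-248), with -0.7 mm in y. Descending and making the first turn.

Request:
move_arm(moves=[[0, -0.7, 20, 0, 0, 0], [0, 0, 22, 0, 0, 0], [0, 0, 18, 0, 0, 0], [0, 0, 0, 0, 0, 0], [0, 0, 0, 0, 0, 0]])

```text
time_s: 3.42
ee_pos: [0.6203, -0.048, 0.1821]
ee_rot: [-0.018, 1.0, -0.0, 0.0]
ft_force: [0.1, 0.9, 0.4]
width: 0.0851
finger_force: 0.0
```

```bash
python3 -c "
from h import *
st('D')"
```

```text
t 3.42 pos [ 0.6203 -0.048   0.1821] phi -177.9 F [0.1 0.9 0.4] M [0.02  0.046 0.026] w 0.0851 ff 0 q6 -102.9
  to D [ 0.3  0.3 -0. ]
```

Request:
move_arm(moves=[[0, 0, 0, 0, 0, 0], [0, 0, 0, 0, 0, 0], [0, 0, 0, 0, 0, 0], [0, 0, 0, 0, 0, 0], [0, 0, 0, 0, 0, 0], [0, 0, 0, 0, 0, 0], [0, 0, 0, 0, 0, 0], [0, 0, 0, 0, 0, 0]], hand=0, force=90)

```text
time_s: 4.08
ee_pos: [0.6203, -0.0482, 0.1819]
ee_rot: [-0.018, 1.0, -0.0, 0.0]
ft_force: [-0.3, 0.4, 5.7]
width: 0.0102
finger_force: 88.9
```

```bash
python3 -c "
from h import *
st('D')"
```

```text
t 4.08 pos [ 0.6203 -0.0482  0.1819] phi -177.9 F [-0.3  0.4  5.7] M [-0.016  0.171 -0.095] w 0.0102 ff 89 q6 -102.9
  to D [ 0.2  0.6 -0. ]
```

Request:
move_arm(moves=[[0, 0, 0, 0, 0, 3], [0, 0, 0, 0, 0, 6], [0, 0, 0, 0, 0, 6], [0, 0, 0, 0, 0, 6], [0, 0, 0, 0, 0, 6], [0, 0, 0, 0, 0, 3]])

```text
time_s: 4.58
ee_pos: [0.6202, -0.0482, 0.1817]
ee_rot: [0.243, 0.97, -0.0, 0.0]
ft_force: [-1.6, 0.1, 3.2]
width: 0.0102
finger_force: 88.9
```

```bash
python3 -c "
from h import *
st('D')"
```

```text
t 4.58 pos [ 0.6202 -0.0482  0.1817] phi 151.8 F [-1.6  0.1  3.2] M [-0.014  0.134  0.216] w 0.0102 ff 89 q6 -72.6
  to D [ 0.4  0.4 -0. ]
```

Request:
move_arm(moves=[[0, 0, 0, 0, 0, 0], [0, 0, 0, 0, 0, 0]])

```text
time_s: 4.75
ee_pos: [0.6202, -0.0482, 0.1817]
ee_rot: [0.24, 0.971, -0.0, 0.0]
ft_force: [-1.3, -0.4, 4.3]
width: 0.01
finger_force: 89.1
```

```bash
python3 -c "
from h import *
st('D')"
```

```text
t 4.75 pos [ 0.6202 -0.0482  0.1817] phi 152.2 F [-1.3 -0.4  4.3] M [-0.052  0.211 -0.039] w 0.0100 ff 89 q6 -73.0
  to D [ 0.5  0.4 -0. ]
```

Request:
move_arm(moves=[[0, 0, 0, 0, 0, 0], [0, 0, 0, 0, 0, 0], [0, 0, 0, 0, 0, 0], [0, 0, -20, 0, 0, 0], [0, 0, -32, 0, 0, 0], [20.4, 9.8, 0, 0, 0, 0], [33, 16.6, 0, 0, 0, 0], [33, 16.6, 0, 0, 0, 0], [33, 16.6, 0, 0, 0, 0], [33, 16.6, 0, 0, 0, 0], [33, 16.6, 0, 0, 0, 0], [33, 17, 0, 0, 0, 0]], hand=1)

```text
time_s: 5.75
ee_pos: [0.477, 0.1522, 0.2332]
ee_rot: [0.241, 0.971, 0.0, -0.0]
ft_force: [0.8, 0.8, -0.2]
width: 0.0855
finger_force: 0.0
```

Request:
move_arm(moves=[[0, 0, 0, 0, 0, 6.6], [0, 0, 0, 0, 0, 6.7], [0, 0, 0, 0, 0, 6.6], [0, 0, 0, 0, 0, 6.7], [0, 0, 0, 0, 0, 6.7], [0, 0, 0, 0, 0, 0], [0, 0, 0, 0, 0, 0]])

```text
time_s: 6.33
ee_pos: [0.4783, 0.1511, 0.2332]
ee_rot: [0.507, 0.862, -0.0, -0.0]
ft_force: [-0.3, -0.8, 1.0]
width: 0.0855
finger_force: 0.0
```

```bash
cat >> h.py <<'E'
def chk(k,f):
    "save a zoomed crop around the nut under the tool with expected bar-top axis ends at tool x=+-29"
    s=st(k);im=get_image("wrist");c=get_calibration("wrist");H=np.linalg.inv(np.array(c['hand_eye']));F=K(c)
    v=cv2.convertScaleAbs(cv2.resize(im[120:300,156:356],None,fx=3,fy=3),alpha=1.6)
    for x in(.029,-.029):
      for y in (.006,-.006):
        p=H@[x,y,s['ee_pos'][2]-.192,1];u=(c['cx']+F*p[0]/p[2]-156)*3,(c['cy']+F*p[1]/p[2]-120)*3
        cv2.circle(v,(int(u[0]),int(u[1])),3,(0,0,255),-1)
    cv2.imwrite(f,v)
E
python3 -c "
from h import *
chk('B','pics/b1.png')"
```

```text
t 6.33 pos [0.4783 0.1511 0.2332] phi 119.0 F [-0.3 -0.8  1. ] M [ 0.016 -0.017  0.004] w 0.0855 ff 0 q6 -19.4
  to B [-0.2 -0.4  0. ]
```

View pics/b1.png

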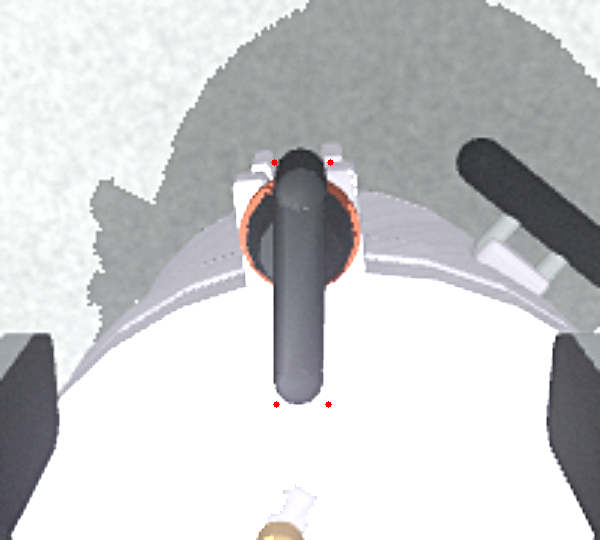

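Bar B sits on the predicted corners, about 0.5 mm off in -y and well aligned. The estimates are good, so I go on.

Request:
move_arm(moves=[[0, -0.5, 16, 0, 0, 0], [0, 0, 20, 0, 0, 0], [0, 0, 15, 0, 0, 0], [0, 0, 0, 0, 0, 0], [0, 0, 0, 0, 0, 0]])

```text
time_s: 6.8
ee_pos: [0.4773, 0.1507, 0.1818]
ee_rot: [0.508, 0.861, -0.001, -0.001]
ft_force: [-0.5, 0.6, 0.2]
width: 0.0853
finger_force: 0.0
```

Request:
move_arm(moves=[[0, 0, 0, 0, 0, 0], [0, 0, 0, 0, 0, 0], [0, 0, 0, 0, 0, 0], [0, 0, 0, 0, 0, 0], [0, 0, 0, 0, 0, 0], [0, 0, 0, 0, 0, 0], [0, 0, 0, 0, 0, 0], [0, 0, 0, 0, 0, 0]], hand=0)

```text
time_s: 7.47
ee_pos: [0.4778, 0.1507, 0.1829]
ee_rot: [0.509, 0.861, -0.0, 0.0]
ft_force: [-2.4, -1.2, 6.9]
width: 0.0099
finger_force: 88.4
```

```bash
python3 -c "
from h import *
st('B')"
```

```text
t 7.47 pos [0.4778 0.1507 0.1829] phi 118.8 F [-2.4 -1.2  6.9] M [-0.177  0.374 -0.091] w 0.0099 ff 88 q6 -19.2
  to B [-0.1  0.2 -0. ]
```

Request:
move_arm(moves=[[0, 0, 0, 0, 0, 3], [0, 0, 0, 0, 0, 6], [0, 0, 0, 0, 0, 6], [0, 0, 0, 0, 0, 6], [0, 0, 0, 0, 0, 6], [0, 0, 0, 0, 0, 3], [0, 0, 0, 0, 0, 0], [0, 0, 0, 0, 0, 0]])

```text
time_s: 8.13
ee_pos: [0.4781, 0.1507, 0.1827]
ee_rot: [0.714, 0.7, 0.0, 0.0]
ft_force: [-0.6, -1.3, 4.3]
width: 0.0101
finger_force: 88.3
```

```bash
python3 -c "
from h import *
st('BA')"
```

```text
t 8.13 pos [0.4781 0.1507 0.1827] phi 88.9 F [-0.6 -1.3  4.3] M [-0.219  0.201  0.071] w 0.0101 ff 88 q6 10.7
  to B [ 0.  -0.1 -0. ]
  to A [-170.7  -24.9    0. ]
```

Request:
move_arm(moves=[[0, 0, 0, 0, 0, 0], [0, 0, 0, 0, 0, 0], [0, 0, 0, 0, 0, 0], [0, 0, -20, 0, 0, 0], [0, 0, -31, 0, 0, 0], [-20.7, -2.9, 0, 0, 0, 0], [-30, -4, 0, 0, 0, 0], [-30, -4, 0, 0, 0, 0], [-30, -5, 0, 0, 0, 0], [-30, -5, 0, 0, 0, 0], [-30, -4, 0, 0, 0, 0], [0, 0, 0, 0, 0, 0]], hand=1)

```text
time_s: 9.13
ee_pos: [0.4489, -0.0234, 0.2333]
ee_rot: [0.715, 0.699, -0.001, 0.001]
ft_force: [0.7, 0.3, 0.6]
width: 0.0852
finger_force: 0.0
```

Request:
move_arm(moves=[[0, 0, 0, 0, 0, -7], [0, 0, 0, 0, 0, -7], [0, 0, 0, 0, 0, -7], [0, 0, 0, 0, 0, -7], [0, 0, 0, 0, 0, -7], [0, 0, 0, 0, 0, -7], [0, 0, 0, 0, 0, -7], [0, 0, 0, 0, 0, -7], [0, 0, 0, 0, 0, -7], [0, 0, 0, 0, 0, -7], [0, 0, 0, 0, 0, -7], [0, 0, 0, 0, 0, -7]])

```text
time_s: 10.13
ee_pos: [0.4496, -0.0188, 0.2332]
ee_rot: [0.059, 0.998, 0.0, -0.0]
ft_force: [-0.2, -0.2, -0.4]
width: 0.0852
finger_force: 0.0
```

Request:
move_arm(moves=[[0, 0, 0, 0, 0, -4.5], [0, 0, 0, 0, 0, 0], [0, 0, 0, 0, 0, 0]])

```text
time_s: 10.38
ee_pos: [0.4495, -0.0189, 0.2332]
ee_rot: [0.024, 1.0, 0.0, -0.0]
ft_force: [0.1, -0.1, 0.5]
width: 0.0852
finger_force: 0.0
```

```bash
python3 -c "
from h import *
chk('A','pics/a1.png')"
```

```text
t 10.38 pos [ 0.4495 -0.0189  0.2332] phi 177.2 F [ 0.1 -0.1  0.5] M [ 0.048  0.04  -0.047] w 0.0852 ff 0 q6 -98.4
  to A [-0.5 -0.5 -0. ]
```

View pics/a1.png

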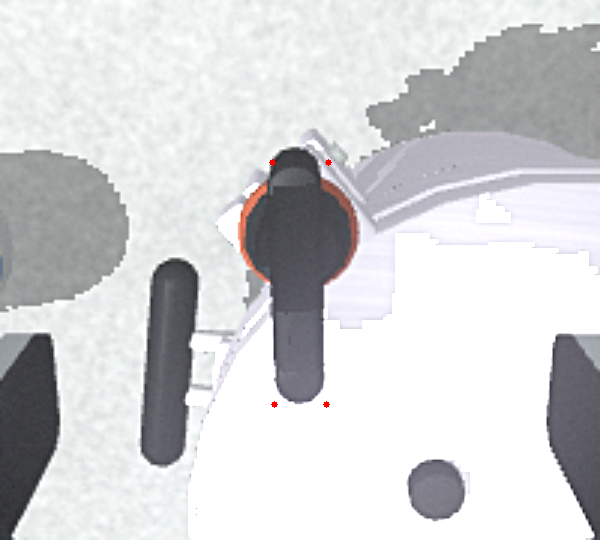

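Bar A runs (297,165)-(299,395) in the crop, aligned within about 1° and 0.5 mm off in -y.

Request:
move_arm(moves=[[0, -0.5, 16, 0, 0, 0], [0, 0, 20, 0, 0, 0], [0, 0, 15, 0, 0, 0], [0, 0, 0, 0, 0, 0], [0, 0, 0, 0, 0, 0]])

```text
time_s: 10.85
ee_pos: [0.4489, -0.0196, 0.1819]
ee_rot: [0.024, 1.0, 0.0, -0.001]
ft_force: [-0.9, -0.1, 0.2]
width: 0.0853
finger_force: 0.0
```

Request:
move_arm(moves=[[0, 0, 0, 0, 0, 0], [0, 0, 0, 0, 0, 0], [0, 0, 0, 0, 0, 0], [0, 0, 0, 0, 0, 0], [0, 0, 0, 0, 0, 0], [0, 0, 0, 0, 0, 0], [0, 0, 0, 0, 0, 0], [0, 0, 0, 0, 0, 0]], hand=0)

```text
time_s: 11.52
ee_pos: [0.4497, -0.0202, 0.1829]
ee_rot: [0.023, 1.0, -0.0, 0.0]
ft_force: [-0.9, -1.0, 4.8]
width: 0.0101
finger_force: 88.9
```

```bash
python3 -c "
from h import *
st('A')"
```

```text
t 11.52 pos [ 0.4497 -0.0202  0.1829] phi 177.3 F [-0.9 -1.   4.8] M [-0.122  0.252  0.191] w 0.0101 ff 89 q6 -98.7
  to A [-0.3  0.7 -0. ]
```

Request:
move_arm(moves=[[0, 0, 0, 0, 0, 3], [0, 0, 0, 0, 0, 6], [0, 0, 0, 0, 0, 6], [0, 0, 0, 0, 0, 6], [0, 0, 0, 0, 0, 6], [0, 0, 0, 0, 0, 3], [0, 0, 0, 0, 0, 0], [0, 0, 0, 0, 0, 0]])

```text
time_s: 12.18
ee_pos: [0.4497, -0.02, 0.1827]
ee_rot: [0.28, 0.96, -0.0, 0.0]
ft_force: [-0.8, -0.2, 4.5]
width: 0.0098
finger_force: 88.7
```

```bash
python3 -c "
from h import *
st('AC')"
```

```text
t 12.18 pos [ 0.4497 -0.02    0.1827] phi 147.4 F [-0.8 -0.2  4.5] M [-0.173  0.22   0.063] w 0.0098 ff 89 q6 -68.7
  to A [ 0.1  0.6 -0. ]
  to C [-90.3 226.9   0. ]
```

Request:
move_arm(moves=[[0, 0, 0, 0, 0, 0], [0, 0, 0, 0, 0, 0], [0, 0, 0, 0, 0, 0], [0, 0, -20, 0, 0, 0], [0, 0, -31, 0, 0, 0], [-10.3, 24.9, 0, 0, 0, 0], [-14, 34, 0, 0, 0, 0], [-14, 35, 0, 0, 0, 0], [-14, 35, 0, 0, 0, 0], [-14, 35, 0, 0, 0, 0], [-14, 34, 0, 0, 0, 0], [-10, 29, 0, 0, 0, 0]], hand=1)

```text
time_s: 13.18
ee_pos: [0.65, 0.124, 0.2328]
ee_rot: [0.281, 0.96, 0.0, 0.0]
ft_force: [0.1, -0.3, 0.7]
width: 0.0851
finger_force: 0.0
```

Request:
move_arm(moves=[[0, 0, 0, 0, 0, 6.6], [0, 0, 0, 0, 0, 6.6], [0, 0, 0, 0, 0, 6.6], [0, 0, 0, 0, 0, 6.6], [0, 0, 0, 0, 0, 6.6], [0, 0, 0, 0, 0, 6.6], [0, 0, 0, 0, 0, 6.6], [0, 0, 0, 0, 0, 6.8], [0, 0, 0, 0, 0, 0], [0, 0, 0, 0, 0, 0]])

```text
time_s: 14.02
ee_pos: [0.6478, 0.1224, 0.2329]
ee_rot: [0.679, 0.735, -0.0, -0.0]
ft_force: [-0.6, -0.3, 0.3]
width: 0.0852
finger_force: 0.0
```

```bash
python3 -c "
from h import *
chk('C','pics/cc1.png')"
```

```text
t 14.02 pos [0.6478 0.1224 0.2329] phi 94.5 F [-0.6 -0.3  0.3] M [ 0.017 -0.038  0.055] w 0.0852 ff 0 q6 0.2
  to C [ 0.1  0.2 -0. ]
```

View pics/cc1.png

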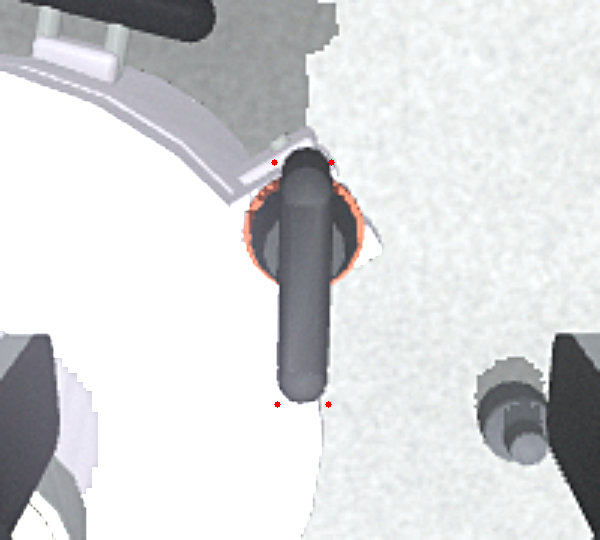

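Bar C runs (306,165)-(302,395) in the crop, centred and about 1° clockwise. I'll add 1°.

Request:
move_arm(moves=[[0, 0, 16, 0, 0, 1], [0, 0, 20, 0, 0, 0], [0, 0, 15, 0, 0, 0], [0, 0, 0, 0, 0, 0], [0, 0, 0, 0, 0, 0]])

```text
time_s: 14.48
ee_pos: [0.6473, 0.1223, 0.1815]
ee_rot: [0.686, 0.728, -0.001, -0.001]
ft_force: [-0.6, 0.1, 0.6]
width: 0.0854
finger_force: 0.0
```

Request:
move_arm(moves=[[0, 0, 0, 0, 0, 0], [0, 0, 0, 0, 0, 0], [0, 0, 0, 0, 0, 0], [0, 0, 0, 0, 0, 0], [0, 0, 0, 0, 0, 0], [0, 0, 0, 0, 0, 0], [0, 0, 0, 0, 0, 0], [0, 0, 0, 0, 0, 0]], hand=0)

```text
time_s: 15.15
ee_pos: [0.6482, 0.1224, 0.1829]
ee_rot: [0.686, 0.727, 0.0, 0.0]
ft_force: [-1.3, -0.2, 5.2]
width: 0.0099
finger_force: 89.3
```

```bash
python3 -c "
from h import *
st('C')"
```

```text
t 15.15 pos [0.6482 0.1224 0.1829] phi 93.3 F [-1.3 -0.2  5.2] M [-0.001  0.187 -0.036] w 0.0099 ff 89 q6 1.4
  to C [ 0.1 -0.2 -0. ]
```

Request:
move_arm(moves=[[0, 0, 0, 0, 0, 3], [0, 0, 0, 0, 0, 6], [0, 0, 0, 0, 0, 6], [0, 0, 0, 0, 0, 6], [0, 0, 0, 0, 0, 6], [0, 0, 0, 0, 0, 3], [0, 0, 0, 0, 0, 0], [0, 0, 0, 0, 0, 0]])

```text
time_s: 15.82
ee_pos: [0.6484, 0.1224, 0.1827]
ee_rot: [0.851, 0.526, 0.0, 0.0]
ft_force: [-0.3, -0.9, 3.7]
width: 0.0098
finger_force: 89.4
```

```bash
python3 -c "
from h import *
st('CD')"
```

```text
t 15.82 pos [0.6484 0.1224 0.1827] phi 63.4 F [-0.3 -0.9  3.7] M [-0.019 -0.02  -0.019] w 0.0098 ff 89 q6 31.3
  to C [-0.  -0.4 -0. ]
  to D [-164.8   50.7   -0. ]
```

Request:
move_arm(moves=[[0, 0, 0, 0, 0, 0], [0, 0, 0, 0, 0, 0], [0, 0, 0, 0, 0, 0], [0, 0, -20, 0, 0, 0], [0, 0, -31, 0, 0, 0], [-20, 6, 0, 0, 0, 0], [-30, 9, 0, 0, 0, 0], [-30, 9, 0, 0, 0, 0], [-30, 9, 0, 0, 0, 0], [-30, 9, 0, 0, 0, 0], [-25, 9, 0, 0, 0, 0], [0, 0, 0, 0, 0, 0]], hand=1)

```text
time_s: 16.82
ee_pos: [0.6188, -0.0527, 0.2331]
ee_rot: [0.852, 0.524, -0.001, 0.001]
ft_force: [0.5, 0.2, -0.2]
width: 0.0857
finger_force: 0.0
```

Request:
move_arm(moves=[[0, 0, 0, 0, 0, -7], [0, 0, 0, 0, 0, -7], [0, 0, 0, 0, 0, -7], [0, 0, 0, 0, 0, -7], [0, 0, 0, 0, 0, -7], [0, 0, 0, 0, 0, -7], [0, 0, 0, 0, 0, -7], [0, 0, 0, 0, 0, -7], [0, 0, 0, 0, 0, -7], [0, 0, 0, 0, 0, -7], [0, 0, 0, 0, 0, -7], [0, 0, 0, 0, 0, -7]])

```text
time_s: 17.82
ee_pos: [0.6194, -0.0473, 0.233]
ee_rot: [0.278, 0.961, 0.0, -0.0]
ft_force: [0.1, -0.4, -0.7]
width: 0.0852
finger_force: 0.0
```

Request:
move_arm(moves=[[0, 0, 0, 0, 0, -4.8], [0, 0, 0, 0, 0, 0], [0, 0, 0, 0, 0, 0]])

```text
time_s: 18.07
ee_pos: [0.6194, -0.0475, 0.2331]
ee_rot: [0.242, 0.97, 0.0, -0.0]
ft_force: [0.6, -0.1, 0.3]
width: 0.0851
finger_force: 0.0
```

```bash
python3 -c "
from h import *
st('D')"
```

```text
t 18.07 pos [ 0.6194 -0.0475  0.2331] phi 152.0 F [ 0.6 -0.1  0.3] M [-0.033 -0.021 -0.03 ] w 0.0851 ff 0 q6 -72.8
  to D [-0.6  0.1 -0. ]
```

Request:
move_arm(moves=[[-0.4, -0.4, 16, 0, 0, 0], [0, 0, 20, 0, 0, 0], [0, 0, 15, 0, 0, 0], [0, 0, 0, 0, 0, 0], [0, 0, 0, 0, 0, 0]])

```text
time_s: 18.48
ee_pos: [0.619, -0.0482, 0.1816]
ee_rot: [0.242, 0.97, -0.0, -0.001]
ft_force: [0.2, -0.6, 1.0]
width: 0.0856
finger_force: 0.0
```

Request:
move_arm(moves=[[0, 0, 0, 0, 0, 0], [0, 0, 0, 0, 0, 0], [0, 0, 0, 0, 0, 0], [0, 0, 0, 0, 0, 0], [0, 0, 0, 0, 0, 0], [0, 0, 0, 0, 0, 0], [0, 0, 0, 0, 0, 0], [0, 0, 0, 0, 0, 0]], hand=0)

```text
time_s: 19.15
ee_pos: [0.62, -0.0483, 0.183]
ee_rot: [0.241, 0.971, 0.0, 0.0]
ft_force: [-0.8, 2.1, 4.5]
width: 0.0099
finger_force: 89.5
```

```bash
python3 -c "
from h import *
st('D')"
```

```text
t 19.15 pos [ 0.62   -0.0483  0.183 ] phi 152.1 F [-0.8  2.1  4.5] M [0.266 0.109 0.049] w 0.0099 ff 89 q6 -73.0
  to D [0.2 0.5 0. ]
```

Request:
move_arm(moves=[[0, 0, 0, 0, 0, 3], [0, 0, 0, 0, 0, 3], [0, 0, 0, 0, 0, 3], [0, 0, 0, 0, 0, 3]])

```text
time_s: 19.48
ee_pos: [0.62, -0.0482, 0.1829]
ee_rot: [0.342, 0.94, 0.0, 0.0]
ft_force: [0.5, 1.9, 4.1]
width: 0.0096
finger_force: 89.5
```

```bash
python3 -c "
from h import *
st()"
```

```text
t 19.48 pos [ 0.62   -0.0482  0.1829] phi 140.0 F [0.5 1.9 4.1] M [0.224 0.109 0.204] w 0.0096 ff 90 q6 -60.8
```

Request:
move_arm(moves=[[0, 0, 0, 0, 0, 2], [0, 0, 0, 0, 0, 2], [0, 0, 0, 0, 0, 2]])

```text
time_s: 19.73
ee_pos: [0.62, -0.0482, 0.1828]
ee_rot: [0.39, 0.921, 0.0, 0.0]
ft_force: [-0.3, 1.0, 3.8]
width: 0.01
finger_force: 89.5
```

```bash
python3 -c "
from h import *
st()"
```

```text
t 19.73 pos [ 0.62   -0.0482  0.1828] phi 134.0 F [-0.3  1.   3.8] M [0.315 0.099 0.297] w 0.0100 ff 90 q6 -54.9
```

Request:
move_arm(moves=[[0, 0, 0, 0, 0, 2], [0, 0, 0, 0, 0, 2]])

```text
time_s: 19.9
ee_pos: [0.62, -0.0482, 0.1828]
ee_rot: [0.422, 0.906, 0.0, 0.0]
ft_force: [-0.4, 2.2, 3.5]
width: 0.0101
finger_force: 89.5
```

```bash
python3 -c "
from h import *
st()"
```

```text
t 19.90 pos [ 0.62   -0.0482  0.1828] phi 130.0 F [-0.4  2.2  3.5] M [0.291 0.109 0.18 ] w 0.0101 ff 89 q6 -50.9
```

Still only friction, so the 0.297 was noise.

Request:
move_arm(moves=[[0, 0, 0, 0, 0, 2], [0, 0, 0, 0, 0, 2], [0, 0, 0, 0, 0, 2]])

```text
time_s: 20.15
ee_pos: [0.62, -0.0482, 0.1828]
ee_rot: [0.469, 0.883, 0.0, 0.0]
ft_force: [0.0, 1.8, 3.5]
width: 0.0103
finger_force: 89.4
```

```bash
python3 -c "
from h import *
st()"
```

```text
t 20.15 pos [ 0.62   -0.0482  0.1828] phi 124.0 F [0.  1.8 3.5] M [0.316 0.018 0.144] w 0.0103 ff 89 q6 -44.9
```

Request:
move_arm(moves=[[0, 0, 0, 0, 0, 2], [0, 0, 0, 0, 0, 2], [0, 0, 0, 0, 0, 2]])

```text
time_s: 20.4
ee_pos: [0.62, -0.0482, 0.1827]
ee_rot: [0.515, 0.857, 0.0, 0.0]
ft_force: [0.6, 1.7, 3.5]
width: 0.0099
finger_force: 89.4
```

```bash
python3 -c "
from h import *
st()"
```

```text
t 20.40 pos [ 0.62   -0.0482  0.1827] phi 118.0 F [0.6 1.7 3.5] M [0.343 0.033 0.195] w 0.0099 ff 89 q6 -38.9
```

Request:
move_arm(moves=[[0, 0, 0, 0, 0, 2], [0, 0, 0, 0, 0, 2], [0, 0, 0, 0, 0, 2]])

```text
time_s: 20.65
ee_pos: [0.62, -0.0482, 0.1827]
ee_rot: [0.559, 0.829, 0.0, 0.0]
ft_force: [0.4, 1.4, 2.6]
width: 0.0102
finger_force: 89.5
```

```bash
python3 -c "
from h import *
st()"
```

```text
t 20.65 pos [ 0.62   -0.0482  0.1827] phi 112.1 F [0.4 1.4 2.6] M [ 0.339 -0.029  0.514] w 0.0102 ff 90 q6 -32.9
```

Take-up reached; 3° more should bring about 0.8.

Request:
move_arm(moves=[[0, 0, 0, 0, 0, 1.5], [0, 0, 0, 0, 0, 1.7]])

```text
time_s: 20.82
ee_pos: [0.62, -0.0482, 0.1827]
ee_rot: [0.581, 0.814, 0.0, 0.0]
ft_force: [0.3, 2.0, 3.1]
width: 0.0102
finger_force: 89.7
```

```bash
python3 -c "
from h import *
st('DB')"
```

```text
t 20.82 pos [ 0.62   -0.0482  0.1827] phi 108.9 F [0.3 2.  3.1] M [ 0.355 -0.04   0.698] w 0.0102 ff 90 q6 -29.7
  to D [0.5 0.1 0. ]
  to B [ 2.342e+02 -6.990e+01 -1.000e-01]
```

Request:
move_arm(moves=[[0, 0, 0, 0, 0, 1]])

```text
time_s: 20.9
ee_pos: [0.62, -0.0481, 0.1827]
ee_rot: [0.588, 0.809, 0.0, 0.0]
ft_force: [-0.2, 3.4, 3.2]
width: 0.0101
finger_force: 89.8
```

```bash
python3 -c "
from h import *
st('DB')"
```

```text
t 20.90 pos [ 0.62   -0.0481  0.1827] phi 107.9 F [-0.2  3.4  3.2] M [0.432 0.006 0.791] w 0.0101 ff 90 q6 -28.7
  to D [0.4 0.1 0. ]
  to B [ 2.329e+02 -7.400e+01 -1.000e-01]
```

D is firm at 0.79. On to B.

Request:
move_arm(moves=[[0, 0, 0, 0, 0, 0], [0, 0, 0, 0, 0, 0], [0, 0, 0, 0, 0, 0], [0, 0, -20, 0, 0, 0], [0, 0, -31, 0, 0, 0], [27, -8, 0, 0, 0, 0], [35, -11, 0, 0, 0, 0], [35, -11, 0, 0, 0, 0], [35, -11, 0, 0, 0, 0], [35, -11, 0, 0, 0, 0], [35, -11, 0, 0, 0, 0], [31, -11, 0, 0, 0, 0]], hand=1)

```text
time_s: 21.9
ee_pos: [0.476, 0.1516, 0.2332]
ee_rot: [0.588, 0.809, -0.0, -0.0]
ft_force: [0.1, 0.1, 0.6]
width: 0.0856
finger_force: 0.0
```

Request:
move_arm(moves=[[0, 0, 0, 0, 0, 6], [0, 0, 0, 0, 0, 6.5], [0, 0, 0, 0, 0, 6.5], [0, 0, 0, 0, 0, 0], [0, 0, 0, 0, 0, 0]])

```text
time_s: 22.32
ee_pos: [0.4774, 0.1503, 0.2332]
ee_rot: [0.713, 0.702, -0.0, 0.0]
ft_force: [0.1, 0.5, 0.2]
width: 0.0855
finger_force: 0.0
```

```bash
python3 -c "
from h import *
st('B')"
```

```text
t 22.32 pos [0.4774 0.1503 0.2332] phi 89.1 F [0.1 0.5 0.2] M [ 0.046 -0.038  0.029] w 0.0855 ff 0 q6 10.5
  to B [ 0.4  0.5 -0. ]
```

Request:
move_arm(moves=[[0.4, 0.6, 16, 0, 0, 0], [0, 0, 20, 0, 0, 0], [0, 0, 15, 0, 0, 0], [0, 0, 0, 0, 0, 0], [0, 0, 0, 0, 0, 0]])

```text
time_s: 22.73
ee_pos: [0.4776, 0.1505, 0.1817]
ee_rot: [0.713, 0.701, -0.001, -0.001]
ft_force: [0.3, 0.0, 0.6]
width: 0.0853
finger_force: 0.0
```

Request:
move_arm(moves=[[0, 0, 0, 0, 0, 0], [0, 0, 0, 0, 0, 0], [0, 0, 0, 0, 0, 0], [0, 0, 0, 0, 0, 0], [0, 0, 0, 0, 0, 0], [0, 0, 0, 0, 0, 0], [0, 0, 0, 0, 0, 0], [0, 0, 0, 0, 0, 0]], hand=0)

```text
time_s: 23.4
ee_pos: [0.4781, 0.1509, 0.1829]
ee_rot: [0.714, 0.7, 0.0, 0.0]
ft_force: [-2.1, -0.0, 5.1]
width: 0.0102
finger_force: 88.7
```

```bash
python3 -c "
from h import *
st('B')"
```

```text
t 23.40 pos [0.4781 0.1509 0.1829] phi 88.9 F [-2.1 -0.   5.1] M [-0.021  0.332 -0.017] w 0.0102 ff 89 q6 10.7
  to B [-0.2 -0.1 -0. ]
```

Request:
move_arm(moves=[[0, 0, 0, 0, 0, 3], [0, 0, 0, 0, 0, 3], [0, 0, 0, 0, 0, 3], [0, 0, 0, 0, 0, 3]])

```text
time_s: 23.73
ee_pos: [0.4783, 0.1508, 0.1828]
ee_rot: [0.784, 0.621, 0.0, 0.0]
ft_force: [-1.7, 0.2, 3.7]
width: 0.0104
finger_force: 88.5
```

```bash
python3 -c "
from h import *
st()"
```

```text
t 23.73 pos [0.4783 0.1508 0.1828] phi 76.8 F [-1.7  0.2  3.7] M [-0.015  0.154  0.191] w 0.0104 ff 89 q6 22.8
```

Request:
move_arm(moves=[[0, 0, 0, 0, 0, 2], [0, 0, 0, 0, 0, 2], [0, 0, 0, 0, 0, 2]])

```text
time_s: 23.98
ee_pos: [0.4783, 0.1508, 0.1828]
ee_rot: [0.815, 0.58, 0.0, 0.0]
ft_force: [-0.4, -0.2, 3.1]
width: 0.0102
finger_force: 88.4
```

```bash
python3 -c "
from h import *
st()"
```

```text
t 23.98 pos [0.4783 0.1508 0.1828] phi 70.9 F [-0.4 -0.2  3.1] M [-0.081  0.097  0.226] w 0.0102 ff 88 q6 28.8
```

Request:
move_arm(moves=[[0, 0, 0, 0, 0, 2], [0, 0, 0, 0, 0, 2], [0, 0, 0, 0, 0, 2]])

```text
time_s: 24.23
ee_pos: [0.4784, 0.1508, 0.1827]
ee_rot: [0.844, 0.536, 0.0, 0.0]
ft_force: [-0.1, -1.3, 2.8]
width: 0.0098
finger_force: 88.3
```

```bash
python3 -c "
from h import *
st()"
```

```text
t 24.23 pos [0.4784 0.1508 0.1827] phi 64.9 F [-0.1 -1.3  2.8] M [-0.088  0.044  0.214] w 0.0098 ff 88 q6 34.8
```

Request:
move_arm(moves=[[0, 0, 0, 0, 0, 2], [0, 0, 0, 0, 0, 2], [0, 0, 0, 0, 0, 2]])

```text
time_s: 24.48
ee_pos: [0.4785, 0.1507, 0.1827]
ee_rot: [0.871, 0.491, 0.0, 0.0]
ft_force: [-0.2, -0.5, 1.8]
width: 0.0098
finger_force: 88.4
```

```bash
python3 -c "
from h import *
st()"
```

```text
t 24.48 pos [0.4785 0.1507 0.1827] phi 58.9 F [-0.2 -0.5  1.8] M [-0.077  0.033  0.417] w 0.0098 ff 88 q6 40.8
```

Take-up has begun, with about 4° to go.

Request:
move_arm(moves=[[0, 0, 0, 0, 0, 1.8], [0, 0, 0, 0, 0, 1.7]])

```text
time_s: 24.65
ee_pos: [0.4785, 0.1507, 0.1827]
ee_rot: [0.885, 0.465, 0.0, 0.0]
ft_force: [-0.6, -0.9, 2.3]
width: 0.01
finger_force: 88.5
```

```bash
python3 -c "
from h import *
st('BA')"
```

```text
t 24.65 pos [0.4785 0.1507 0.1827] phi 55.4 F [-0.6 -0.9  2.3] M [-0.113 -0.013  0.607] w 0.0100 ff 88 q6 44.2
  to B [-0.3 -0.4 -0. ]
  to A [-1.563e+02  7.310e+01  1.000e-01]
```

Request:
move_arm(moves=[[0, 0, 0, 0, 0, 1], [0, 0, 0, 0, 0, 1]])

```text
time_s: 24.82
ee_pos: [0.4785, 0.1507, 0.1827]
ee_rot: [0.893, 0.45, 0.0, 0.0]
ft_force: [-0.7, -1.3, 3.0]
width: 0.0101
finger_force: 88.8
```

```bash
python3 -c "
from h import *
st('BA')"
```

```text
t 24.82 pos [0.4785 0.1507 0.1827] phi 53.4 F [-0.7 -1.3  3. ] M [-0.159 -0.015  0.764] w 0.0101 ff 89 q6 46.2
  to B [-0.3 -0.4 -0. ]
  to A [-1.537e+02  7.850e+01  1.000e-01]
```

B is firm at 0.76. On to A.

Request:
move_arm(moves=[[0, 0, 0, 0, 0, 0], [0, 0, 0, 0, 0, 0], [0, 0, 0, 0, 0, 0], [0, 0, -20, 0, 0, 0], [0, 0, -31, 0, 0, 0], [-20, 10.5, 0, 0, 0, 0], [-27, 14, 0, 0, 0, 0], [-27, 14, 0, 0, 0, 0], [-27, 14, 0, 0, 0, 0], [-27, 14, 0, 0, 0, 0], [-25.7, 12, 0, 0, 0, 0], [0, 0, 0, 0, 0, 0]], hand=1)

```text
time_s: 25.82
ee_pos: [0.4487, -0.0231, 0.2333]
ee_rot: [0.894, 0.448, -0.001, 0.001]
ft_force: [0.8, 0.2, 0.4]
width: 0.0855
finger_force: 0.0
```

Request:
move_arm(moves=[[0, 0, 0, 0, 0, -7], [0, 0, 0, 0, 0, -7], [0, 0, 0, 0, 0, -7], [0, 0, 0, 0, 0, -7], [0, 0, 0, 0, 0, -7], [0, 0, 0, 0, 0, -7], [0, 0, 0, 0, 0, -7], [0, 0, 0, 0, 0, -7], [0, 0, 0, 0, 0, -7], [0, 0, 0, 0, 0, -7], [0, 0, 0, 0, 0, -7], [0, 0, 0, 0, 0, -7]])

```text
time_s: 26.82
ee_pos: [0.4496, -0.0186, 0.2332]
ee_rot: [0.36, 0.933, 0.0, -0.0]
ft_force: [0.4, 0.1, -0.5]
width: 0.0852
finger_force: 0.0
```

Request:
move_arm(moves=[[0, 0, 0, 0, 0, -5], [0, 0, 0, 0, 0, -5], [0, 0, 0, 0, 0, 0], [0, 0, 0, 0, 0, 0]])

```text
time_s: 27.15
ee_pos: [0.4496, -0.0188, 0.2332]
ee_rot: [0.282, 0.96, 0.0, -0.0]
ft_force: [-0.3, 0.9, 0.3]
width: 0.0852
finger_force: 0.0
```

```bash
python3 -c "
from h import *
st('A')"
```

```text
t 27.15 pos [ 0.4496 -0.0188  0.2332] phi 147.3 F [-0.3  0.9  0.3] M [-0.048 -0.052 -0.043] w 0.0852 ff 0 q6 -68.5
  to A [-0.7 -0.3 -0. ]
```

Request:
move_arm(moves=[[-0.6, -0.8, 16, 0, 0, 0], [0, 0, 20, 0, 0, 0], [0, 0, 15, 0, 0, 0], [0, 0, 0, 0, 0, 0], [0, 0, 0, 0, 0, 0]])

```text
time_s: 27.57
ee_pos: [0.449, -0.0201, 0.1819]
ee_rot: [0.281, 0.96, -0.0, -0.001]
ft_force: [-0.0, 0.5, -0.1]
width: 0.0857
finger_force: 0.0
```

Request:
move_arm(moves=[[0, 0, 0, 0, 0, 0], [0, 0, 0, 0, 0, 0], [0, 0, 0, 0, 0, 0], [0, 0, 0, 0, 0, 0], [0, 0, 0, 0, 0, 0], [0, 0, 0, 0, 0, 0], [0, 0, 0, 0, 0, 0], [0, 0, 0, 0, 0, 0]], hand=0)

```text
time_s: 28.23
ee_pos: [0.45, -0.0203, 0.1829]
ee_rot: [0.281, 0.96, 0.0, 0.0]
ft_force: [0.3, 1.0, 5.2]
width: 0.01
finger_force: 89.1
```

```bash
python3 -c "
from h import *
st('A')"
```

```text
t 28.23 pos [ 0.45   -0.0203  0.1829] phi 147.4 F [0.3 1.  5.2] M [0.166 0.17  0.108] w 0.0100 ff 89 q6 -68.8
  to A [0.4 0.7 0. ]
```

Request:
move_arm(moves=[[0, 0, 0, 0, 0, 3], [0, 0, 0, 0, 0, 3], [0, 0, 0, 0, 0, 3], [0, 0, 0, 0, 0, 3]])

```text
time_s: 28.57
ee_pos: [0.4499, -0.0203, 0.1828]
ee_rot: [0.38, 0.925, 0.0, 0.0]
ft_force: [-0.9, 0.8, 4.1]
width: 0.0101
finger_force: 89.1
```

```bash
python3 -c "
from h import *
st()"
```

```text
t 28.57 pos [ 0.4499 -0.0203  0.1828] phi 135.3 F [-0.9  0.8  4.1] M [0.213 0.158 0.203] w 0.0101 ff 89 q6 -56.7
```

Request:
move_arm(moves=[[0, 0, 0, 0, 0, 2], [0, 0, 0, 0, 0, 2], [0, 0, 0, 0, 0, 2]])

```text
time_s: 28.82
ee_pos: [0.4499, -0.0203, 0.1827]
ee_rot: [0.428, 0.904, 0.0, 0.0]
ft_force: [-0.9, 1.3, 4.3]
width: 0.0099
finger_force: 89.0
```

```bash
python3 -c "
from h import *
st()"
```

```text
t 28.82 pos [ 0.4499 -0.0203  0.1827] phi 129.3 F [-0.9  1.3  4.3] M [0.177 0.081 0.243] w 0.0099 ff 89 q6 -50.7
```

Request:
move_arm(moves=[[0, 0, 0, 0, 0, 2], [0, 0, 0, 0, 0, 2], [0, 0, 0, 0, 0, 2]])

```text
time_s: 29.07
ee_pos: [0.4499, -0.0203, 0.1827]
ee_rot: [0.475, 0.88, 0.0, 0.0]
ft_force: [0.2, 1.5, 3.3]
width: 0.0101
finger_force: 88.9
```

```bash
python3 -c "
from h import *
st()"
```

```text
t 29.07 pos [ 0.4499 -0.0203  0.1827] phi 123.3 F [0.2 1.5 3.3] M [0.153 0.095 0.243] w 0.0101 ff 89 q6 -44.7
```

Request:
move_arm(moves=[[0, 0, 0, 0, 0, 2], [0, 0, 0, 0, 0, 2], [0, 0, 0, 0, 0, 2]])

```text
time_s: 29.32
ee_pos: [0.4499, -0.0203, 0.1826]
ee_rot: [0.52, 0.854, 0.0, 0.0]
ft_force: [-0.6, 0.4, 2.8]
width: 0.0103
finger_force: 88.9
```

```bash
python3 -c "
from h import *
st()"
```

```text
t 29.32 pos [ 0.4499 -0.0203  0.1826] phi 117.3 F [-0.6  0.4  2.8] M [0.166 0.085 0.232] w 0.0103 ff 89 q6 -38.7
```

Request:
move_arm(moves=[[0, 0, 0, 0, 0, 2], [0, 0, 0, 0, 0, 2], [0, 0, 0, 0, 0, 2]])

```text
time_s: 29.57
ee_pos: [0.4499, -0.0203, 0.1826]
ee_rot: [0.564, 0.826, 0.0, 0.0]
ft_force: [0.1, 1.5, 2.8]
width: 0.0095
finger_force: 88.8
```

```bash
python3 -c "
from h import *
st()"
```

```text
t 29.57 pos [ 0.4499 -0.0203  0.1826] phi 111.3 F [0.1 1.5 2.8] M [0.14  0.032 0.193] w 0.0095 ff 89 q6 -32.7
```

Request:
move_arm(moves=[[0, 0, 0, 0, 0, 2], [0, 0, 0, 0, 0, 2], [0, 0, 0, 0, 0, 2]])

```text
time_s: 29.82
ee_pos: [0.4499, -0.0203, 0.1826]
ee_rot: [0.606, 0.795, 0.0, 0.0]
ft_force: [0.8, 0.5, 1.6]
width: 0.0101
finger_force: 88.8
```

```bash
python3 -c "
from h import *
st()"
```

```text
t 29.82 pos [ 0.4499 -0.0203  0.1826] phi 105.4 F [0.8 0.5 1.6] M [0.179 0.071 0.362] w 0.0101 ff 89 q6 -26.7
```

Request:
move_arm(moves=[[0, 0, 0, 0, 0, 2], [0, 0, 0, 0, 0, 2]])

```text
time_s: 29.98
ee_pos: [0.4499, -0.0203, 0.1826]
ee_rot: [0.634, 0.774, 0.0, 0.0]
ft_force: [0.3, 0.9, 2.0]
width: 0.0101
finger_force: 89.0
```

```bash
python3 -c "
from h import *
st('AC')"
```

```text
t 29.98 pos [ 0.4499 -0.0203  0.1826] phi 101.4 F [0.3 0.9 2. ] M [0.178 0.023 0.621] w 0.0101 ff 89 q6 -22.8
  to A [ 0.8  0.3 -0. ]
  to C [1.009e+02 2.224e+02 1.000e-01]
```

Request:
move_arm(moves=[[0, 0, 0, 0, 0, 1], [0, 0, 0, 0, 0, 1]])

```text
time_s: 30.15
ee_pos: [0.4499, -0.0203, 0.1825]
ee_rot: [0.647, 0.763, 0.0, 0.0]
ft_force: [-0.3, 0.9, 2.7]
width: 0.01
finger_force: 89.3
```

```bash
python3 -c "
from h import *
st('AC')"
```

```text
t 30.15 pos [ 0.4499 -0.0203  0.1825] phi 99.4 F [-0.3  0.9  2.7] M [ 0.23  -0.025  0.745] w 0.0100 ff 89 q6 -20.8
  to A [ 0.8  0.2 -0. ]
  to C [1.084e+02 2.188e+02 1.000e-01]
```

A is firm at 0.75. On to C.

Request:
move_arm(moves=[[0, 0, 0, 0, 0, 0], [0, 0, 0, 0, 0, 0], [0, 0, 0, 0, 0, 0], [0, 0, -20, 0, 0, 0], [0, 0, -31, 0, 0, 0], [12, 25, 0, 0, 0, 0], [16, 33, 0, 0, 0, 0], [16, 33, 0, 0, 0, 0], [16, 33, 0, 0, 0, 0], [16, 33, 0, 0, 0, 0], [16, 33, 0, 0, 0, 0], [16.4, 28.8, 0, 0, 0, 0]], hand=1)

```text
time_s: 31.15
ee_pos: [0.6495, 0.1235, 0.2329]
ee_rot: [0.647, 0.763, -0.0, 0.0]
ft_force: [-0.0, -0.2, 0.3]
width: 0.0855
finger_force: 0.0
```

Request:
move_arm(moves=[[0, 0, 0, 0, 0, 6], [0, 0, 0, 0, 0, 6], [0, 0, 0, 0, 0, 6], [0, 0, 0, 0, 0, 6], [0, 0, 0, 0, 0, 6], [0, 0, 0, 0, 0, 6], [0, 0, 0, 0, 0, 0], [0, 0, 0, 0, 0, 0]])

```text
time_s: 31.82
ee_pos: [0.6476, 0.1223, 0.233]
ee_rot: [0.85, 0.527, -0.0, -0.0]
ft_force: [-0.8, -0.2, 0.9]
width: 0.0857
finger_force: 0.0
```

```bash
python3 -c "
from h import *
st('C')"
```

```text
t 31.82 pos [0.6476 0.1223 0.233 ] phi 63.6 F [-0.8 -0.2  0.9] M [ 0.044  0.039 -0.011] w 0.0857 ff 0 q6 31.1
  to C [ 0.4  0.2 -0. ]
```

Request:
move_arm(moves=[[0.4, 0.4, 16, 0, 0, 0], [0, 0, 20, 0, 0, 0], [0, 0, 15, 0, 0, 0], [0, 0, 0, 0, 0, 0], [0, 0, 0, 0, 0, 0]])

```text
time_s: 32.23
ee_pos: [0.6476, 0.1224, 0.1815]
ee_rot: [0.85, 0.526, -0.001, -0.0]
ft_force: [-0.0, -0.8, 0.4]
width: 0.0855
finger_force: 0.0
```

Request:
move_arm(moves=[[0, 0, 0, 0, 0, 0], [0, 0, 0, 0, 0, 0], [0, 0, 0, 0, 0, 0], [0, 0, 0, 0, 0, 0], [0, 0, 0, 0, 0, 0], [0, 0, 0, 0, 0, 0], [0, 0, 0, 0, 0, 0], [0, 0, 0, 0, 0, 0]], hand=0)

```text
time_s: 32.9
ee_pos: [0.6485, 0.1225, 0.183]
ee_rot: [0.851, 0.526, 0.0, 0.0]
ft_force: [-1.3, -0.8, 4.7]
width: 0.0099
finger_force: 89.3
```

```bash
python3 -c "
from h import *
st('C')"
```

```text
t 32.90 pos [0.6485 0.1225 0.183 ] phi 63.4 F [-1.3 -0.8  4.7] M [-0.024  0.138  0.028] w 0.0099 ff 89 q6 31.3
  to C [-0.3 -0.4 -0. ]
```

Request:
move_arm(moves=[[0, 0, 0, 0, 0, 3], [0, 0, 0, 0, 0, 3], [0, 0, 0, 0, 0, 3], [0, 0, 0, 0, 0, 3]])

```text
time_s: 33.23
ee_pos: [0.6486, 0.1225, 0.1829]
ee_rot: [0.901, 0.433, 0.0, 0.0]
ft_force: [-0.7, -0.2, 3.6]
width: 0.0102
finger_force: 89.4
```

```bash
python3 -c "
from h import *
st()"
```

```text
t 33.23 pos [0.6486 0.1225 0.1829] phi 51.3 F [-0.7 -0.2  3.6] M [-0.116  0.111  0.195] w 0.0102 ff 89 q6 43.4
```

Request:
move_arm(moves=[[0, 0, 0, 0, 0, 2], [0, 0, 0, 0, 0, 2], [0, 0, 0, 0, 0, 2]])

```text
time_s: 33.48
ee_pos: [0.6487, 0.1225, 0.1828]
ee_rot: [0.923, 0.386, 0.0, 0.0]
ft_force: [-0.1, -0.3, 3.6]
width: 0.0099
finger_force: 89.4
```

```bash
python3 -c "
from h import *
st()"
```

```text
t 33.48 pos [0.6487 0.1225 0.1828] phi 45.4 F [-0.1 -0.3  3.6] M [-0.04  0.08  0.3 ] w 0.0099 ff 89 q6 49.4
```

Request:
move_arm(moves=[[0, 0, 0, 0, 0, 2], [0, 0, 0, 0, 0, 2]])

```text
time_s: 33.65
ee_pos: [0.6487, 0.1224, 0.1828]
ee_rot: [0.936, 0.353, 0.0, 0.0]
ft_force: [-0.5, -0.3, 3.8]
width: 0.01
finger_force: 89.5
```

```bash
python3 -c "
from h import *
st()"
```

```text
t 33.65 pos [0.6487 0.1224 0.1828] phi 41.4 F [-0.5 -0.3  3.8] M [-0.061  0.128  0.553] w 0.0100 ff 90 q6 53.3
```

Request:
move_arm(moves=[[0, 0, 0, 0, 0, 1.3], [0, 0, 0, 0, 0, 1.4]])

```text
time_s: 33.82
ee_pos: [0.6487, 0.1224, 0.1828]
ee_rot: [0.943, 0.331, 0.0, 0.0]
ft_force: [0.2, -0.7, 5.0]
width: 0.0097
finger_force: 89.8
```

```bash
python3 -c "
from h import *
st()"
```

```text
t 33.82 pos [0.6487 0.1224 0.1828] phi 38.7 F [ 0.2 -0.7  5. ] M [-0.173  0.068  0.751] w 0.0097 ff 90 q6 56.0
```

C is firm at 0.75. Letting go and lifting clear.

Request:
move_arm(moves=[[0, 0, 0, 0, 0, 0], [0, 0, 0, 0, 0, 0], [0, 0, 0, 0, 0, 0], [0, 0, 0, 0, 0, 0], [0, 0, -20, 0, 0, 0], [0, 0, -35, 0, 0, 0], [0, 0, -35, 0, 0, 0], [0, 0, -20, 0, 0, 0], [0, 0, 0, 0, 0, 0], [0, 0, 0, 0, 0, 0], [0, 0, 0, 0, 0, 0]], hand=1)

```text
time_s: 34.73
ee_pos: [0.6476, 0.1225, 0.2912]
ee_rot: [0.943, 0.331, -0.001, -0.0]
ft_force: [-0.6, 0.1, 0.0]
width: 0.0855
finger_force: 0.0
```

```bash
python3 -c "
from h import *
from rig import hand_in
st()
print(hand_in())"
```

```text
t 34.73 pos [0.6476 0.1225 0.2912] phi 38.7 F [-0.6  0.1  0. ] M [ 0.024 -0.001 -0.044] w 0.0855 ff 0 q6 56.0
the job is handed in; nothing more can be done
None
```

I tightened all four wing nuts crosswise in two rounds (4, 2, 3, 1): 30° on each, then each up to 0.75–0.79 N m while turning. I then let go, lifted clear and handed in at 34.7 s; the hand-in gave no verdict.

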